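Catch a paint bottle from the gravity dispenser

TASK

Stand the empty grey catch bin flat on the bench under the dispenser's outlet, square to it and centred, with its low front wall tucked just under the outlet lip, and let go of it. Then press the dispenser's round steel release plunger straight down its leaning axis fully to its stop and hold it there until the bottle has rolled out into the bin, without touching the bottle yourself; then let the plunger spring back. Leave the bin with the bottle in it where it stands, and do not disturb the other things on the bench.

Things in the scene. Friction and masses are not known exactly. Their poses are not given: they have to be found in the camera images.
- dispenser: Grey plastic gravity dispenser, fixed: a channel 184 mm long, 108 mm wide inside, walls 36 mm high, sloping down at 30 degrees to its -x end (the outlet), on feet over a 12 mm base board. Origin on the bench top; x level, up the slope; y across; z up. Outlet lip at (-100, 0, 85) mm. The base board spans x -58 to 132, y -100 to 160 mm; its front edge limits how far a bin goes under.
- lamp_bar (a point): Centre of the slim white lamp bar of the dispenser (36 mm in dispenser x, 150 mm in y, 16 mm thick), 175 mm above the plunger head. Its -x edge is right over the head's centre, so a vertical tool cannot reach the head; along the plunger's own axis the way is open. It hangs from a post at (110, 105) mm on the dispenser.
- outlet (a point): Centre of the outlet lip (lower end edge of the channel floor, top surface), 85 mm above the bench; the floor is 8 mm thick, underside at the lip about 77 mm above the bench, open below. Axes as the dispenser's.
- plunger_top (a point): Centre of the top face of the release plunger's round steel head (54 mm diameter, 12 mm thick), beside the channel on the dispenser's +y side, about 203 mm above the bench when up; moves with the head. Its z axis is the plunger's axis, pointing out of the head, leaning 30 degrees from vertical toward the outlet. A 20 mm stem runs 31 mm from head to guide tube.
- plunger (a joint): Travel of the plunger along its axis, m: 0 up, 0.022 at its stop. Sprung: about 5 N to start, 11 N at the stop, springs back when released. A steel gate across the channel in front of the bottle moves with it and sinks into the channel floor only near the stop: the bottle rolls out, in under a second, beyond about 0.018.
- bottle: White plastic paint bottle, 50 mm diameter, 100 mm long including its 30 mm wide cap, about 0.12 kg, lying across the channel behind the gate, about 140 mm above the bench to begin with. Origin at mid-length on its axis; y is its axis.
- bin: Open grey plastic catch bin, loose, about 0.4 kg, outside 130 (x) by 166 (y) mm, origin at the centre of its underside. Floor 6 mm; sides 60 mm high, 8 thick; low front wall at +x 45 mm high, 8 thick; back wall at -x 60 mm high, 10 thick, with a finger tab of that thickness (mid-plane x = -60 mm, 70 mm wide in y) up to 124 mm: pinch it across x. In place its x points along dispenser x.
- bin_front (a point): Middle of the outer face of the bin's low front wall at bench level: (65, 0, 0) mm in the bin's frame. In place it lies below the channel, about 5 to 35 mm behind the lip (toward dispenser +x).
- glue_bottle: White glue bottle with pointed cap, 52 mm diameter, 148 mm tall, loose bystander; origin under its centre.
- paint_jar: Paint jar, 56 mm diameter, 70 mm tall, loose bystander; origin under its centre.
- spray_can: Spray can, 64 mm diameter, 170 mm tall, loose bystander; origin under its centre.
- screwdriver: Screwdriver lying on the bench, 180 mm long, loose bystander.
- parts_box: Open cardboard box of grey plastic parts, 130 x 110 x 60 mm, fixed bystander on the left of the bench, like the bin; origin under its centre.
Not all that is in view belongs to the job. Leave any green look-alike of the bin alone.

How it is judged:
By the outcome, as a careful person would: the job done as asked, in the order asked, and still so for the second after the job is handed in, with the robot touching nothing.
It also fails if it takes over 56 s, if anything falls off the work surface, if the arm or the gripper's body presses on something with over 40 N, if the wrist force passes 120 N, or if a joint passes its speed limit or range.

ROBOT

A 7-joint arm with a two-finger parallel gripper is mounted at the origin on the work surface. World frame = base frame: x ahead of the robot, y to its left, z up, the work surface at z = 0. Lengths are in m, angles in rad, forces in N, time in s.
With the tool pointing down it reaches from about 0.4 to 0.85 m from the base axis. Payload 10.4 kg.
Tool frame: the origin (TCP) lies midway between the tips of the shut fingers; the grasp point (between the pads) lies 19 mm behind it; z points along the fingers, y is the line along which they close (so a half turn about z gives the same grasp; the last joint's range is limited). The gripper opens to 87 mm and grips with 3 to 60 N. Pads are 19 mm wide; open, the fingers measure 117 mm over their backs; the gripper's body (75 mm by 190 mm) begins 51 mm behind the grasp point.
Start: joints at [-1.329, 0.332, -0.065, 1.46, 0.022, 1.35, -0.088], TCP at [0.164, 0.603, 0.223] pointing down, gripper open.
Joint ranges: [-2.6, 2.6], [-0.5, 2.12], [-1.47, 1.34], [0.16, 2.42], [-1.27, 4.41], [0.06, 2.06], [-2.6, 2.6]. Speed limits (rad/s): [2.22, 2.22, 2.79, 2.79, 3.14, 3.14, 3.14].

INTERFACE

Orientations are given as a unit quaternion [x, y, z, w].
In Python, from bench import r gives the robot as it stands.
- The arm moves only by the tool arm_command, never from a script. Its argument "moves" is one flat list of numbers, 4 for each row, row after row: the shift along the tool's x, y, z in cm, then the turn about the tool's z in degrees. A call has 1 to 12 rows; each row shifts and turns the commanded pose from where the row before left it, along the tool's axes as they then stand; what a row does not reach is not made up. A row lasts 1/12 s, in which the tool goes at most 41.7 mm and 7.16 degrees, less where a joint would pass 70% of its speed; a pose out of reach is approached as far as the arm can. A call with a gripper value outside its range is refused whole. "fingers" is the opening in per cent of the stroke, from 0 (shut) to 100 (fully open), set as the call begins (left out, the last holds). The fingers move at their own pace and stop on an object; "squeeze" is the grip in N (left out, the last holds). Time passes only in rows, so rows that do not move let the fingers close. It gives the time, the measured TCP pose, the force, the opening and the grip force at its end, in the units of the state.
- r.read_state(): the state, without advancing time (a new reading comes with each control period).
- r.camera(name): name is "scene" or "top" or "wrist"; returns the picture (400x640x3 uint8, red, green, blue); there is no depth.
- r.camera_info(name): a dict with "fx", "fy", "cx", "cy" (pixels), "origin" and "attitude" of the camera in the world. Camera axes: x right, y up, looking along -z (the intrinsics and any distortion apply to the point x, -y, -z); pixel columns grow to the right and rows downward; lengths in m; the calibration is good to about 2 mm. The wrist camera is an equidistant fisheye: a pixel r from the principal point sees the ray r / f radians off the axis. A picture is of the moment at which its call begins: read the wrist's pose just before it. camera_info takes no time and is no camera call; for the wrist camera it gives the pose at the moment of the call.
- r.close_job(): hands the job in; it is judged then, once.
The state is a dict: "time": time; "joint_positions": joint angles; "joint_vel": joint speeds; "joint_torque": joint torques, N m; "ee_pos": TCP position; "eef_rot": TCP orientation; "ft_force": force on the tool from outside, world axes, zero at the start; "torque": the same for the moment, N m; "width": finger opening in m; "grip_force": force on a finger pad.
Only numpy, scipy, OpenCV 4.12 (cv2) and the standard library are available. Lean on these libraries where they do the work, as an engineer would, in place of code of your own. Each camera call takes 0.05 s, during which the arm holds its last target. There are 200 camera calls.

## Working session

There is one attempt and no reset: what is moved stays moved. The work goes in short steps, Python scripts to look and compute and a tool call to move; the robot and the scene stay as the last step left them, time stands still between calls to the robot, and variables do not carry over. Pictures are saved under pics/ and viewed, at most 10 in all, crops included, and the job is handed in when it is done.

Besides the shell and the picture viewer there is one more tool, called as name(argument=value, ...) on one line, values as JSON. arm_command: Moves the arm, as the interface text tells. Its arguments: {"type":"object","properties":{"moves":{"type":"array"},"fingers":{"type":"number"},"squeeze":{"type":"number"}},"required":["moves"]}

```bash
mkdir -p pics; python3 - <<'E'
from bench import r
import cv2
for n in("scene","top"):
    i=r.camera_info(n);print(n,i);cv2.imwrite(f"pics/{n}0.png",r.camera(n)[:,:,::-1])
s=r.read_state();print(s)
E
```

```text
scene {'fx': 424.8020532877777, 'fy': 424.8020532877777, 'cx': 317.31939247646415, 'cy': 204.53567232469257, 'origin': array([ 0.52556062, -0.40048966,  1.32476303]), 'attitude': array([0.19340157, 0.01243144, 0.063958  , 0.97895386])}
top {'fx': 406.99497921222337, 'fy': 406.99497921222337, 'cx': 323.2681578124305, 'cy': 207.6134412189588, 'origin': array([0.32690581, 0.03986205, 1.50794386]), 'attitude': array([ 0.04182692, -0.05224943, -0.69950067,  0.71149091])}
{'time': 0.1, 'joint_positions': array([-1.32860082,  0.3328005 , -0.06466335,  1.46083274,  0.02163842,
        1.34991421, -0.08846745]), 'joint_vel': array([-0.00023116, -0.00093689,  0.00087774, -0.00395979, -0.00065473,
       -0.00167477, -0.00080739]), 'joint_torque': array([ 1.75095851e-03, -6.24544144e+01,  2.46791204e-02, -3.90720356e+01,
       -6.14956627e-02,  3.65423947e-02,  4.48654976e-05]), 'ee_pos': array([0.16351842, 0.60287893, 0.22185028]), 'eef_rot': array([ 1.31998850e-01,  9.91249670e-01, -6.28779506e-04, -3.02127477e-05]), 'ft_force': array([ 0.08511888, -0.16125816,  0.14380943]), 'torque': array([-0.02965663,  0.02884353,  0.01090471]), 'grip_force': 0.0, 'width': 0.08721048644009222}
```

View pics/top0.png

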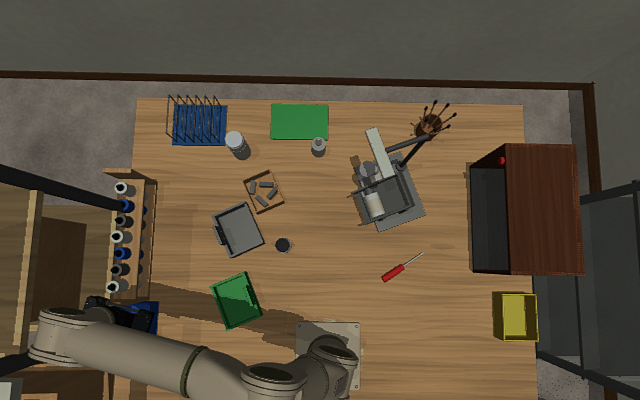

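View pics/scene0.png

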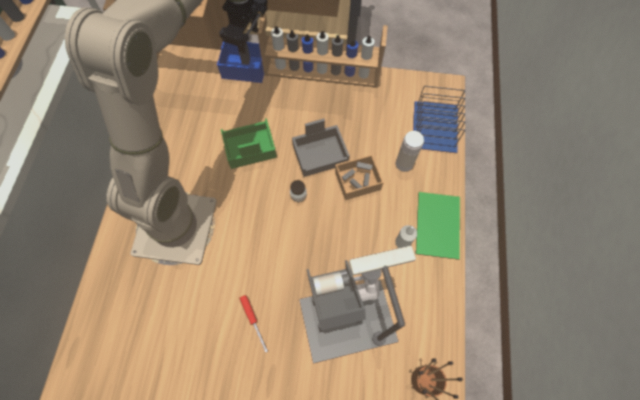

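Top view: the grey bin is at about (238,229), with its tab at (220,233). A green look-alike is at (236,300), and the brown box of parts at (264,192) is the parts_box. The dispenser is at (388,190), with its outlet to the left. The grey bin fits the description. I'll confirm it in enlarged crops.

```bash
python3 - <<'E'
import cv2,numpy as np
t=cv2.imread("pics/top0.png")
a=cv2.resize(t[190:270,200:300],(800,640),interpolation=cv2.INTER_CUBIC)[:600]
b=cv2.resize(t[120:240,340:440],(500,600),interpolation=cv2.INTER_CUBIC)
cv2.imwrite("pics/a.png",a)
s=cv2.imread("pics/scene0.png")
c=cv2.resize(s[240:365,290:425],(648,600),interpolation=cv2.INTER_CUBIC)
c=cv2.resize(c,(400,370)); 
o=np.zeros((600,800,3),np.uint8);o[:480,:400]=cv2.resize(t[120:240,340:440],(400,480),interpolation=cv2.INTER_CUBIC);o[:400,400:]=cv2.resize(s[240:370,290:420],(400,400),interpolation=cv2.INTER_CUBIC)
cv2.imwrite("pics/b.png",o)
E
```

```text
(no output)
```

View pics/a.png

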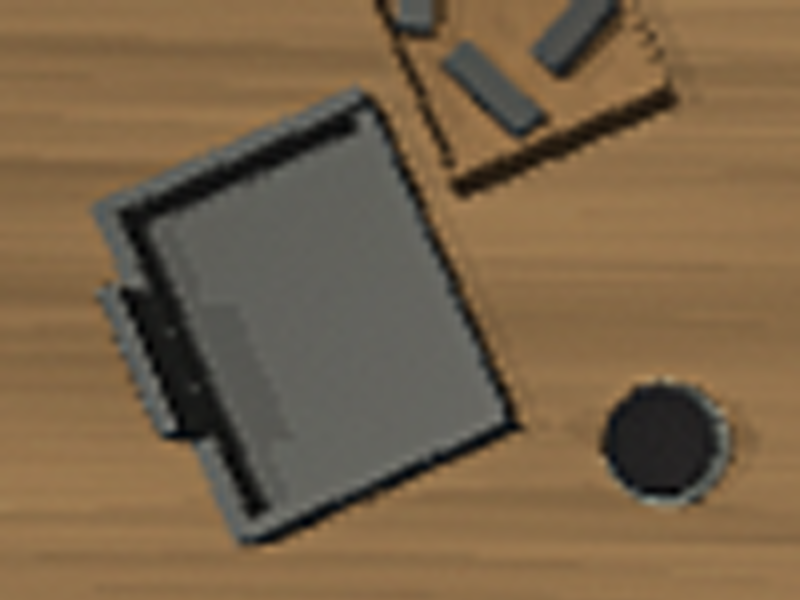

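View pics/b.png

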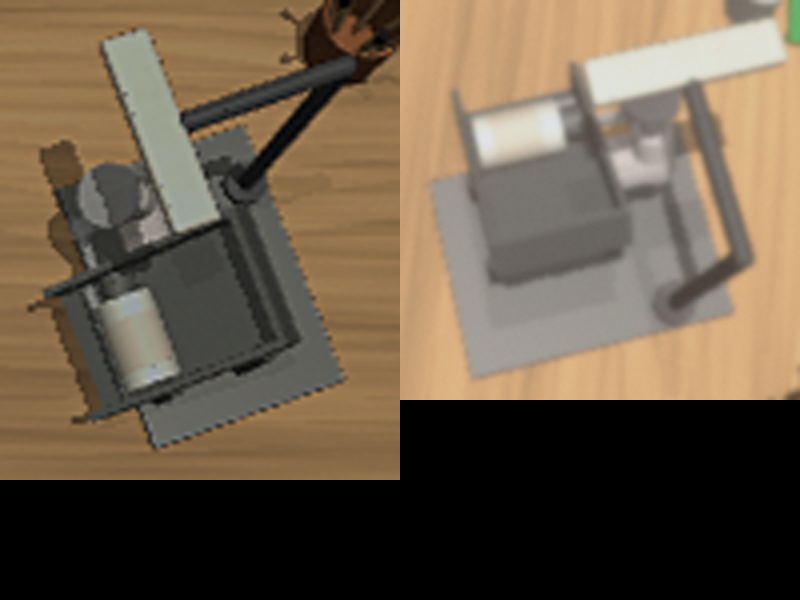

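Crop a confirms the bin: it is grey, with its tab at the left (a: 105,290 to 165,437) and its low wall at the right. Crop b shows the base-board corners at (245,128), (343,380) and (155,447), and the plunger head at (112,197). Next I'll fit both poses.

```bash
cat > h.py <<'E'
from bench import r
import numpy as np
from scipy.spatial.transform import Rotation as R
from scipy.optimize import least_squares
def proj(i,P):
    p=R.from_quat(i["attitude"]).inv().apply(np.atleast_2d(P)-i["origin"])*[1,-1,-1]
    if i.get("fish"):
        t=np.arctan2(np.hypot(p[:,0],p[:,1]),p[:,2]);k=t/np.hypot(p[:,0],p[:,1])
        return np.c_[i["fx"]*k*p[:,0]+i["cx"],i["fy"]*k*p[:,1]+i["cy"]]
    return np.c_[i["fx"]*p[:,0]/p[:,2]+i["cx"],i["fy"]*p[:,1]/p[:,2]+i["cy"]]
def place(q,P): return R.from_euler('z',q[2]).apply(np.atleast_2d(P))+[q[0],q[1],0]
def fit(obs,q0):  # obs: list of (info, Plocal, uv)
    f=lambda q:np.concatenate([(proj(i,place(q,P))-uv).ravel() for i,P,uv in obs])
    s=least_squares(f,q0,loss='soft_l1');return s.x,f(s.x).reshape(-1,2)
E
cat > fit0.py <<'E'
from h import *
T=r.camera_info("top");S=r.camera_info("scene")
b=np.array([[95,207],[243,543],[368,92],[105,290],[165,437]])/8+[200,190]
B=np.array([[-65,83,60],[-65,-83,60],[65,83,60],[-65,35,124],[-65,-35,124]])/1e3
q,e=fit([(T,B,b)],[.5,.25,-1.2]);print("bin",q,np.degrees(q[2]),"\n",e.round(1))
d=np.array([[245,128],[343,380],[155,447]])/4+[340,120]
D=np.array([[132,160,12],[132,-100,12],[-58,-100,12]])/1e3
ds=np.array([[432,182],[473,378],[733,308]])*.325+[290,240]
Ds=np.array([[-58,-100,12],[132,-100,12],[132,160,12]])/1e3
for o in([(T,D,d)],[(S,Ds,ds)],[(T,D,d),(S,Ds,ds)]):
    q,e=fit(o,[.5,-.15,-1.3]);print("disp",q,np.degrees(q[2]),"\n",e.round(1))
# head & others from top at known height
def at(i,uv,z):
    v=R.from_quat(i["attitude"]).apply([(uv[0]-i["cx"])/i["fx"],-(uv[1]-i["cy"])/i["fy"],-1]);return i["origin"]+v*(z-i["origin"][2])/v[2]
for n,uv,z in(("head",(112,197),.203),("bot",(138,342),.14),("wallL",(45,292),.115),("wallR",(85,420),.115)):
    p=at(T,np.array(uv)/4+[340,120],z);print(n,p,R.from_euler('z',-q[2]).apply(p-[q[0],q[1],0]))
for n,uv,z in(("head",(650,107),.203),("bot",(520,135),.14)):
    p=at(S,np.array(uv)*[.325,.325]+[-400*.325+290,240],z);print(n,p,R.from_euler('z',-q[2]).apply(p-[q[0],q[1],0]))
E
sed -i 's/\*.325+\[290,240\]/*.325+[290-130,240]/' fit0.py; python3 fit0.py
```

```text
bin [ 0.43794292  0.32111266 -1.12980914] -64.73329513910019 
 [[ 0.4 -0.3]
 [-0.1  0.4]
 [-0.1 -0.7]
 [-0.3 -0. ]
 [ 0.1  0.5]]
disp [ 0.5534983  -0.20473641 -1.2149698 ] -69.61264156618189 
 [[-0.  -1. ]
 [ 0.4  0.3]
 [-0.4  0.5]]
disp [ 0.55521754 -0.19918976 -1.19765037] -68.62031129514284 
 [[-1.4 -0.5]
 [ 0.   0.1]
 [ 1.1  0.3]]
disp [ 0.55434355 -0.20124759 -1.20426338] -68.99920932206489 
 [[-1.5 -1.5]
 [-0.4 -0.4]
 [-1.   0.3]
 [-1.7 -0.1]
 [-0.7  0.6]
 [ 0.6  1.4]]
head [ 0.63153959 -0.1228161   0.203     ] [-0.04555613  0.10017667  0.203     ]
bot [ 0.52069875 -0.15298071  0.14      ] [-0.05711843 -0.01411204  0.14      ]
wallL [ 0.56662169 -0.07561025  0.115     ] [-0.11289169  0.05648858  0.115     ]
wallR [ 0.4556964  -0.11079575  0.115     ] [-0.11979687 -0.05967835  0.115     ]
head [ 0.63539473 -0.12569328  0.203     ] [-0.04148846  0.10274461  0.203     ]
bot [ 0.52636253 -0.15140069  0.14      ] [-0.0565637  -0.00825822  0.14      ]
```

arm_command(moves=[-3,-1.5,0,0,-3,-1.5,0,0,-3,-1.5,0,0,-3,-1.5,0,0,-3,-1.5,0,0,-3,-1.5,0,0,-3,-1.5,0,0,-3,-1.5,0,0,-3,-1.5,0,0,-3,-1.5,0,0,0,0,0,-6.7,0,0,0,-6.7], fingers=100, squeeze=50)

```text
time: 1.1
ee_pos: [0.4157, 0.3777, 0.2222]
eef_rot: [0.015, 1.0, -0.0, 0.0]
ft_force: [-1.4, 1.1, 0.3]
width: 0.0869
grip_force: 0.0
```

arm_command(moves=[0,0,0,-6.7,0,0,0,-6.7,0,0,0,-6.7,0,0,0,-6.7,0,0,0,0,0,0,0,0])

```text
time: 1.6
ee_pos: [0.4138, 0.3798, 0.2223]
eef_rot: [-0.215, 0.977, -0.0, -0.0]
ft_force: [-0.0, 0.1, 0.6]
width: 0.0871
grip_force: 0.0
```

```bash
python3 -c "
from h import *
import cv2
go([.4124,.3754,.222],115.3)
i=r.camera_info('wrist');print(i);cv2.imwrite('pics/w1.png',r.camera('wrist')[:,:,::-1])
i['fish']=1
q=[.438,.321,-1.13]
print(proj(i,place(q,np.array([[-65,35,124],[-65,-35,124],[-55,35,124],[-55,-35,124],[65,83,60],[65,-83,45],[-65,-83,60],[-65,83,60]])/1e3)).round(0))
"
```

```text
t 1.6 pos [0.4138 0.3798 0.2223] z [-0. -0. -1.] yhead 114.8 shift cm [ 0.31 -0.34  0.03] turn(tool) [np.float64(-0.5), np.float64(179.5)] q [-0.89  0.19  0.07  1.64 -0.01  1.31  1.19] F [-0.   0.1  0.6] w 0.0871
{'fx': 309.70691628693146, 'fy': 309.70691628693146, 'cx': 320.9632147622471, 'cy': 202.8310988276308, 'origin': array([0.35358654, 0.3526497 , 0.38434386]), 'attitude': array([-0.06614967, -0.10278343,  0.8357577 ,  0.53532127])}
[[323. 238.]
 [322. 160.]
 [311. 238.]
 [310. 160.]
 [213. 256.]
 [206. 114.]
 [321. 108.]
 [323. 258.]]
```

View pics/w1.png

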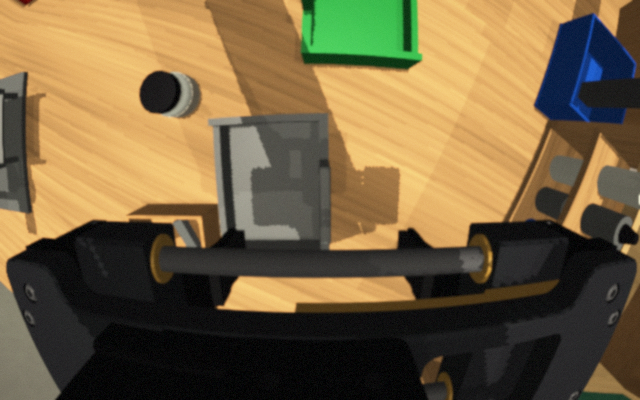

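The wrist view shows the bin's back corner at (328,112) and its tab at about (325,160) to (325,240). That is about 6 px from the prediction, so the tool is already over the tab. I'll go down and grip.

arm_command(moves=[0,0,3,0,0,0,3,0,0,0,3,0,0,0,2.5,0,0,0,2,0,0,0,0,0,0,0,0,0])

```text
time: 2.23
ee_pos: [0.4134, 0.3796, 0.0872]
eef_rot: [-0.216, 0.976, -0.001, -0.001]
ft_force: [0.0, -0.2, -0.1]
width: 0.0873
grip_force: 0.0
```

arm_command(moves=[0,0,0,0,0,0,0,0,0,0,0,0,0,0,0,0,0,0,0,0,0,0,0,0,0,0,0,0,0,0,0,0], fingers=0, squeeze=55)

```text
time: 2.9
ee_pos: [0.4139, 0.3799, 0.0876]
eef_rot: [-0.217, 0.976, 0.0, 0.0]
ft_force: [0.3, -0.2, -0.2]
width: 0.0415
grip_force: 0.0
```

arm_command(moves=[0,0,-1,0,0,0,-2,0,0,0,-3,0,0,0,-3,0,0,0,-2,0,0,0,-1,0,0,0,0,0,0,0,0,0])

```text
time: 3.57
ee_pos: [0.4137, 0.3799, 0.2072]
eef_rot: [-0.217, 0.976, 0.0, -0.0]
ft_force: [0.8, 0.8, -0.3]
width: 0.0009
grip_force: 0.0
```

```bash
python3 -c "
from h import *
import cv2
go([.4124,.3754,.222],115.3)
i=r.camera_info('wrist');cv2.imwrite('pics/w2.png',r.camera('wrist')[:,:,::-1]);s=r.read_state()
print(i,s['grip_force'])
i['fish']=1
Q=R.from_quat(s['eef_rot']);
# ideal held bin: bin x = -tool y, bin y, z up, tab mid at TCP, bottom at z0
L=np.array([[-65,35,124],[-65,-35,124],[65,83,60],[65,-83,60],[65,-83,45],[-65,-83,60]])/1e3
y=Q.apply([0,1,0]);th=np.arctan2(-y[1],-y[0]);c=s['ee_pos'][:2]+.06*np.array([np.cos(th),np.sin(th)])
print(c,np.degrees(th))
for z in(s['ee_pos'][2]-.087,): print((proj(i,place([*c,th],L)+[0,0,z])).round(1))
"
```

```text
t 3.5667 pos [0.4137 0.3799 0.2072] z [-0.  0. -1.] yhead 115.0 shift cm [ 0.31 -0.35 -1.48] turn(tool) [np.float64(-0.3), np.float64(179.7)] q [-0.89  0.2   0.07  1.66 -0.01  1.28  1.2 ] F [ 0.8  0.8 -0.3] w 0.0009
{'fx': 309.70691628693146, 'fy': 309.70691628693146, 'cx': 320.9632147622471, 'cy': 202.8310988276308, 'origin': array([0.35360331, 0.35244067, 0.36920242]), 'attitude': array([-0.0660025 , -0.10312302,  0.83675026,  0.5337212 ])} 0.0
[0.43878047 0.32516511] -64.96745986379298
[[329.8 335.5]
 [331.3 200.7]
 [168.4 322.3]
 [137.4 111.1]
 [148.2 111.5]
 [328.1  98.6]]
```

View pics/w2.png

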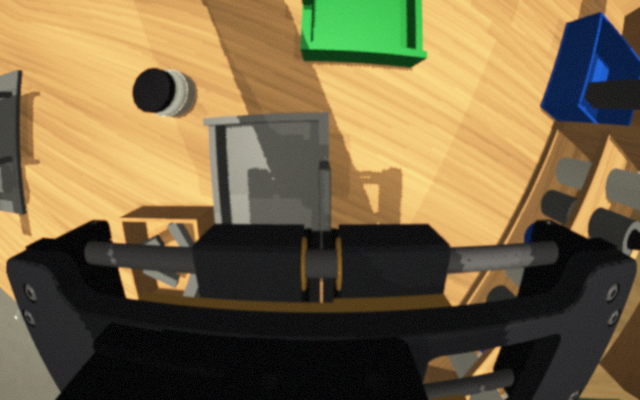

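The fingers are slow and hadn't closed when I lifted. The bin hasn't moved (tab at 318–329, finger centre at about 321), so I'll repeat with a longer wait.

arm_command(moves=[0,0,0,0,0,0,0,0,0,0,0,0,0,0,0,0,0,0,0,0,0,0,0,0,0,0,0,0,0,0,0,0], fingers=60)

```text
time: 4.28
ee_pos: [0.4138, 0.38, 0.2076]
eef_rot: [-0.217, 0.976, 0.0, 0.0]
ft_force: [0.1, -0.1, 0.9]
width: 0.0455
grip_force: 0.0
```

arm_command(moves=[0,0,3,0,0,0,3,0,0,0,3,0,0,0,2,0,0,0,1,0,0,0,0,0])

```text
time: 4.78
ee_pos: [0.4129, 0.379, 0.0855]
eef_rot: [-0.217, 0.976, -0.001, -0.001]
ft_force: [-0.4, -0.2, -0.3]
width: 0.0517
grip_force: 0.0
```

arm_command(moves=[0,0,0,0,0,0,0,0,0,0,0,0,0,0,0,0,0,0,0,0,0,0,0,0,0,0,0,0,0,0,0,0,0,0,0,0,0,0,0,0,0,0,0,0], fingers=0, squeeze=55)

```text
time: 5.7
ee_pos: [0.4138, 0.3805, 0.0879]
eef_rot: [-0.217, 0.976, 0.0, 0.0]
ft_force: [-0.1, 2.6, 3.7]
width: 0.0097
grip_force: 55.0
```

arm_command(moves=[0,0,-1,0,0,0,-2,0,0,0,-2,0,0,0,-2,0,0,0,-2,0,0,0,-1.5,0,0,0,-0.5,0,0,0,0,0])

```text
time: 6.37
ee_pos: [0.4143, 0.3798, 0.1985]
eef_rot: [-0.216, 0.976, 0.0, 0.001]
ft_force: [-0.2, 0.0, -4.2]
width: 0.0094
grip_force: 55.0
```

arm_command(moves=[0.4,-1,0,0,0.8,-2.5,0,0,1,-3.2,0,0,1,-3.2,0,0,1,-3.2,0,0,1,-3.2,0,0,1,-3.2,0,0,1,-3.2,0,0,1,-3.2,0,0,0.9,-3.2,0,2,0.6,-2.5,0,2,0.2,-1,0,0.3])

```text
time: 7.37
ee_pos: [0.4595, 0.0371, 0.1961]
eef_rot: [-0.176, 0.984, -0.0, -0.001]
ft_force: [0.0, -1.7, -3.1]
width: 0.0096
grip_force: 55.0
```

```bash
python3 -c "
from h import *
import cv2
go([.4674,.0272,.19],110.7)
for n in('wrist','top'):
    cv2.imwrite('pics/%s3.png'%n,r.camera(n)[:,:,::-1])
i=r.camera_info('wrist');i['fish']=1;print(i)
L=np.array([[-100,54,85],[-100,-54,85],[-58,-100,12],[-118,58,116],[-118,-58,116],[132,-100,12]])/1e3
print(proj(i,place([.554,-.202,np.radians(-69.3)],L)).round(0))
a=cv2.imread('pics/wrist3.png')
cv2.imwrite('pics/w3.png',cv2.resize(a[:,:400],(800,800),interpolation=cv2.INTER_CUBIC)[:600])
"
```

```text
t 7.3667 pos [0.4595 0.0371 0.1961] z [-0.002 -0.001 -1.   ] yhead 110.3 shift cm [-0.4  -1.2   0.61] turn(tool) [np.float64(-0.4), np.float64(179.6)] q [-0.54 -0.03  0.36  1.93  0.01  1.24  1.74] F [ 0.  -1.7 -3.1] w 0.0096
{'fx': 309.70691628693146, 'fy': 309.70691628693146, 'cx': 320.9632147622471, 'cy': 202.8310988276308, 'origin': array([0.39776066, 0.01696711, 0.35849404]), 'attitude': array([-0.06941104, -0.09952414,  0.81500635,  0.56660542]), 'fish': 1}
[[169. 254.]
 [157. 151.]
 [155. 110.]
 [172. 272.]
 [156. 148.]
 [ 56. 127.]]
```

View pics/w3.png

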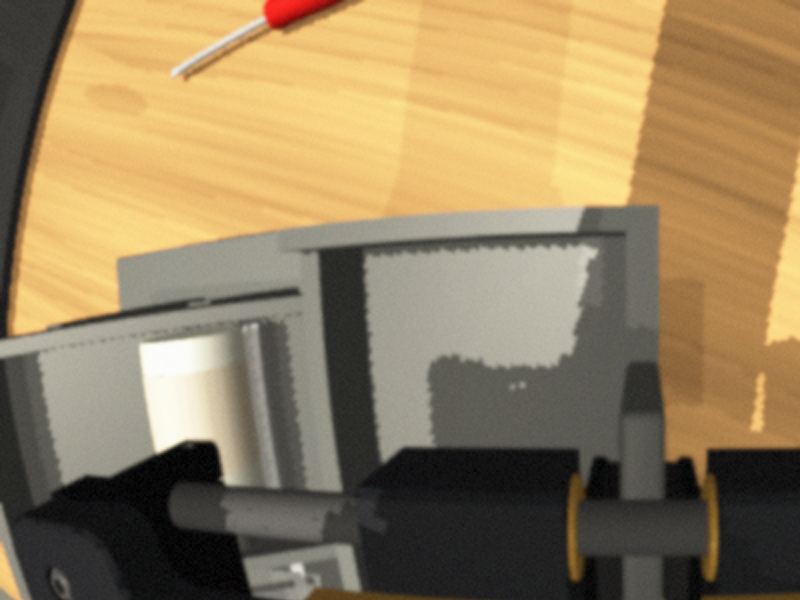

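```bash
python3 -c "
from h import *
i=r.camera_info('wrist');i['fish']=1
c,s=np.cos(np.pi/6),np.sin(np.pi/6)
def wall(t,h,y): return [-.1+t*c-h*s,y,.085+t*s+h*c]
L=[wall(t,.036,y) for y in(-.058,-.054) for t in(0,.04,.08,.12)]
L+=[[x,-.1,.012] for x in(.132,.08,.03)]+[[-.05,-.05,.14],[-.05,.05,.14]]
for q in([.554,-.202,np.radians(-69.3)],[.5535,-.2047,np.radians(-69.6)]):print((2*proj(i,place(q,L))).round(0).tolist())
import cv2
a=cv2.imread('pics/top3.png');cv2.imwrite('pics/t3.png',cv2.resize(a[130:230,320:440],(720,600),interpolation=cv2.INTER_CUBIC))
"
```

```text
[[312.0, 296.0], [224.0, 306.0], [140.0, 317.0], [63.0, 330.0], [313.0, 305.0], [225.0, 315.0], [141.0, 327.0], [64.0, 339.0], [111.0, 254.0], [155.0, 245.0], [205.0, 236.0], [168.0, 330.0], [205.0, 539.0]]
[[308.0, 294.0], [221.0, 304.0], [137.0, 315.0], [60.0, 327.0], [309.0, 304.0], [222.0, 313.0], [138.0, 324.0], [61.0, 336.0], [109.0, 252.0], [154.0, 243.0], [203.0, 234.0], [164.0, 328.0], [201.0, 536.0]]
```

View pics/t3.png

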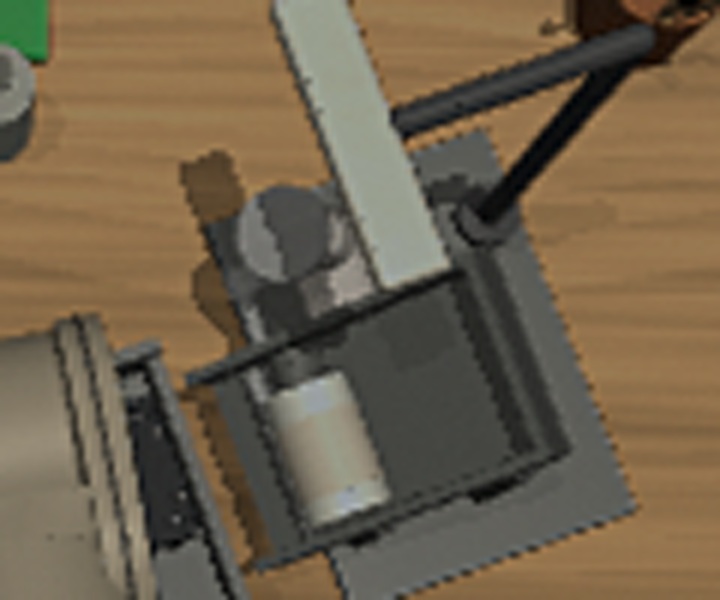

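The dispenser pose agrees with both views to about 2 mm, and the bin is held about 3.5 mm toward its +y. I'll lower it here, then slide it in.

arm_command(moves=[0,0,1,0,0,0,2,0,0,0,2.5,0,0,0,2.5,0,0,0,1.5,0,0,0,0.7,-0.4,0,0,0,0,0,0,0,0])

```text
time: 8.13
ee_pos: [0.4603, 0.043, 0.0955]
eef_rot: [-0.184, 0.983, -0.0, -0.0]
ft_force: [0.1, 0.2, -3.1]
width: 0.0093
grip_force: 55.0
```

```bash
python3 -c "
from h import *
go([.478,-.0114,.0915],110.7)"
```

```text
t 8.1333 pos [0.4603 0.043  0.0955] z [-0.001 -0.    -1.   ] yhead 111.2 shift cm [ 0.32 -5.71  0.4 ] turn(tool) [np.float64(0.5), np.float64(-179.5)] q [-0.53  0.09  0.36  2.04 -0.04  1.02  1.78] F [ 0.1  0.2 -3.1] w 0.0093
```

arm_command(moves=[0.1,0,0.3,0.5,0.1,-1,0.1,0,0.1,-1.5,0,0,0,-1.5,0,0,0,-1.2,0,0,0,-0.5,0,0,0,0,0,0,0,0,0,0])

```text
time: 8.8
ee_pos: [0.4778, -0.012, 0.0917]
eef_rot: [-0.179, 0.984, 0.0, 0.0]
ft_force: [0.2, -0.2, -4.1]
width: 0.0093
grip_force: 55.0
```

```bash
python3 -c "
from h import *
go([.478,-.0114,.0880],110.7)
import cv2
cv2.imwrite('pics/wrist4.png',r.camera('wrist')[:,:,::-1])
i=r.camera_info('wrist');i['fish']=1
c,s=np.cos(np.pi/6),np.sin(np.pi/6)
def wall(t,h,y): return [-.1+t*c-h*s,y,.085+t*s+h*c]
L=[wall(0,.036,-.058),wall(0,0,-.054),wall(0.05,.036,-.058)]
print((2*proj(i,place([.554,-.202,np.radians(-69.3)],L))).round(0).tolist())
a=cv2.imread('pics/wrist4.png')
cv2.imwrite('pics/w4.png',cv2.resize(a[:,:400],(800,800),interpolation=cv2.INTER_CUBIC)[:600])"
```

```text
t 8.8 pos [ 0.4778 -0.012   0.0917] z [ 0.  0. -1.] yhead 110.6 shift cm [-0.04  0.05  0.37] turn(tool) [np.float64(-0.1), np.float64(179.9)] q [-0.46  0.13  0.41  2.01 -0.06  1.01  1.92] F [ 0.2 -0.2 -4.1] w 0.0093
[[290.0, 320.0], [295.0, 324.0], [109.0, 344.0]]
```

View pics/w4.png

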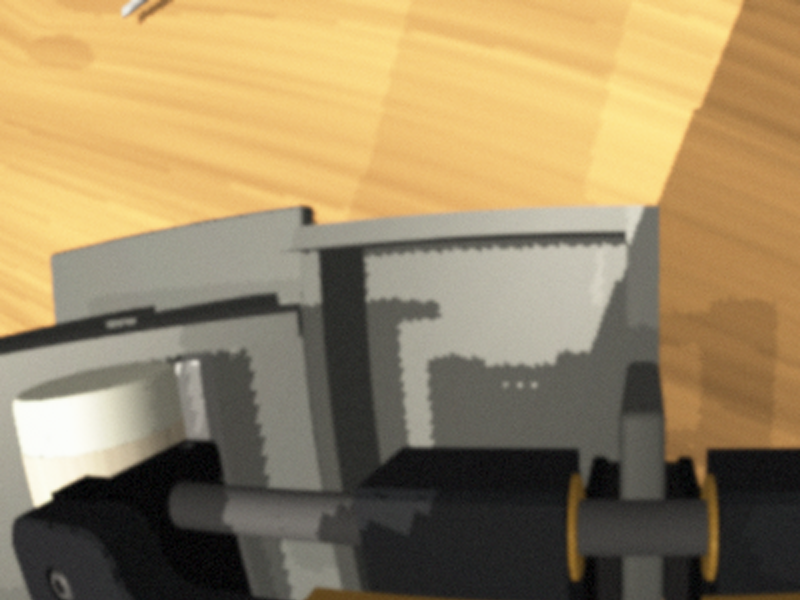

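```bash
python3 -c "
from h import *
i=r.camera_info('wrist');i['fish']=1
s=r.read_state();th=np.radians(-69.4);x=np.array([np.cos(th),np.sin(th)]);y=np.array([-x[1],x[0]])
c=s['ee_pos'][:2]+.06*x+.0035*y
B=np.array([[-65,-83,60],[65,-83,60],[65,-83,45],[65,-50,45],[57,-50,45],[65,0,45],[57,0,45]])/1e3
print((2*proj(i,place([*c,th],B)+[0,0,.0037])).round(0).tolist())
L=np.array([[-100,-54,85],[-100,-30,85],[-100,0,85],[-97,0,78],[-58,-100,12],[132,-100,12]])/1e3
print((2*proj(i,place([.554,-.202,np.radians(-69.3)],L))).round(0).tolist())
print(i['origin'])
a=__import__('cv2').imread('pics/wrist4.png');cv2=__import__('cv2')
cv2.imwrite('pics/w4b.png',cv2.resize(a[95:215,90:250],(800,600),interpolation=cv2.INTER_CUBIC))
"
```

```text
[[657.0, 210.0], [276.0, 233.0], [297.0, 233.0], [302.0, 322.0], [320.0, 321.0], [316.0, 452.0], [334.0, 452.0]]
[[295.0, 324.0], [303.0, 400.0], [316.0, 490.0], [318.0, 482.0], [297.0, 202.0], [46.0, 252.0]]
[ 0.4155715  -0.03432249  0.25365702]
```

View pics/w4b.png

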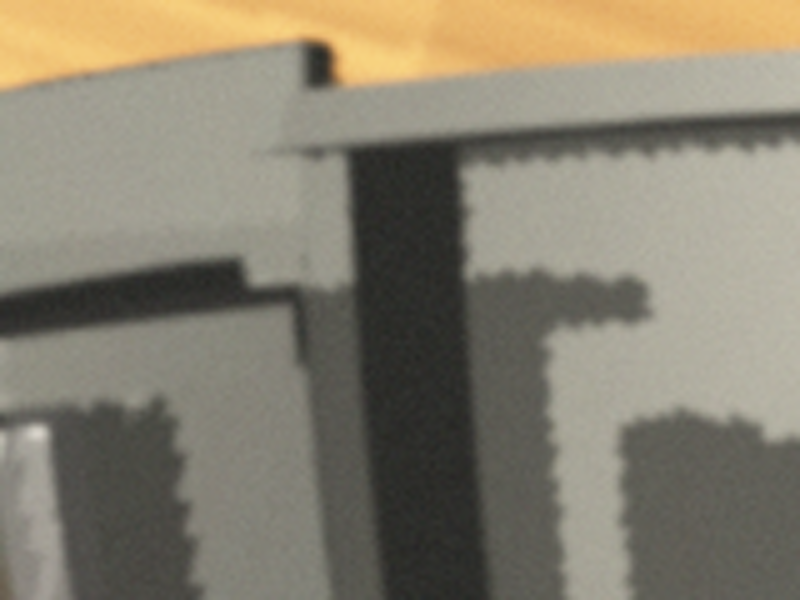

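The lip edge lies at about (300,336) in crop px, against (296,336) predicted, so the bin is centred to about 2 mm and tucked about 20 mm. I'll set it down and open.

arm_command(moves=[0,0,0.2,0,0,0,0.2,0,0,0,0,0,0,0,0,0])

```text
time: 9.18
ee_pos: [0.4778, -0.0113, 0.0879]
eef_rot: [-0.179, 0.984, 0.0, 0.0]
ft_force: [-2.1, 1.2, 3.9]
width: 0.0099
grip_force: 55.0
```

arm_command(moves=[0,0,0,0,0,0,0,0,0,0,0,0,0,0,0,0,0,0,0,0,0,0,0,0,0,0,0,0,0,0,0,0], fingers=60)

```text
time: 9.85
ee_pos: [0.4778, -0.012, 0.0875]
eef_rot: [-0.179, 0.984, 0.0, 0.0]
ft_force: [-0.3, -0.6, -0.0]
width: 0.0498
grip_force: 0.0
```

arm_command(moves=[0,0,-1,0,0,0,-2,0,0,0,-3,0,0,0,-4,0,0,0,-4,0,0,0,-4,0,0,0,-4,0,0,0,-4,0,0,0,-4,0,0,0,0,0], fingers=0)

```text
time: 10.68
ee_pos: [0.4792, -0.0124, 0.3958]
eef_rot: [-0.179, 0.984, 0.0, 0.005]
ft_force: [0.7, -0.7, -0.2]
width: 0.0015
grip_force: 0.0
```

```bash
python3 -c "
from h import *
go([.478,-.0114,.0880],110.7)
import cv2
i=r.camera_info('wrist');i['fish']=1
cv2.imwrite('pics/wrist5.png',r.camera('wrist')[:,:,::-1])
"
```

```text
t 10.6833 pos [ 0.4792 -0.0124  0.3958] z [ 0.011  0.002 -1.   ] yhead 110.6 shift cm [ 0.41  0.18 30.78] turn(tool) [np.float64(-0.1), np.float64(179.9)] q [-0.49 -0.06  0.4   1.54  0.02  1.65  1.84] F [ 0.7 -0.7 -0.2] w 0.0015
```

Bin is placed. Next I'll turn the tool so its wide side lies across the dispenser. Since rows can't tilt the tool directly, I'll then get the 30° lean at the wrist's joint limit, with the arm raised on bearing −69°.

arm_command(moves=[0,0,0,7,0,0,0,7,0,0,0,7,0,0,0,7,0,0,0,7,0,0,0,7,0,0,0,7,0,0,0,7,0,0,0,7,0,0,0,7,0,0,0,7,0,0,0,7])

```text
time: 11.73
ee_pos: [0.4773, -0.0122, 0.3872]
eef_rot: [0.528, 0.849, -0.0, -0.0]
ft_force: [0.6, 0.0, -0.6]
width: 0.0004
grip_force: 0.0
```

```bash
python3 -c "
from h import *
go([.2,-.48,.5],20.7)
import cv2
a=r.camera('top');cv2.imwrite('pics/top6.png',a[:,:,::-1])
T=r.camera_info('top')
print(proj(T,[[.2,-.5,0],[.2,-.5,.3],[.3,-.5,0],[.3,-.5,.3]]).round(0))
"
```

```text
t 11.7333 pos [ 0.4773 -0.0122  0.3872] z [-0.001 -0.    -1.   ] yhead 26.3 shift cm [-29.68 -45.57 -11.25] turn(tool) [np.float64(5.6), np.float64(-174.4)] q [-0.45 -0.05  0.36  1.55  0.02  1.64  0.37] F [ 0.6  0.  -0.6] w 0.0004
[[464. 300.]
 [501. 309.]
 [463. 272.]
 [500. 274.]]
```

arm_command(moves=[-2.1,-3.2,-1,0,-2.1,-3.2,-1,0,-2.1,-3.2,-1,0,-2.1,-3.2,-1,0,-2.1,-3.2,-1,0,-2.1,-3.2,-1,0,-2.1,-3.2,-1,0,-2.1,-3.2,-1,0,-2.1,-3.2,-1,0,-2.1,-3.2,-1,0,-2.1,-3.2,-1,0,-2.1,-3.2,-1,5.6])

```text
time: 12.78
ee_pos: [0.2451, -0.4107, 0.5082]
eef_rot: [0.564, 0.826, 0.001, 0.001]
ft_force: [0.6, -1.4, -1.6]
width: 0.0008
grip_force: 0.0
```

```bash
python3 -c "
from h import *
go([.18,-.48,.6],20.7)"
```

```text
t 12.7833 pos [ 0.2451 -0.4107  0.5082] z [ 0.002  0.    -1.   ] yhead 21.3 shift cm [-4.09 -8.57 -9.2 ] turn(tool) [np.float64(0.6), np.float64(-179.4)] q [-0.16 -0.04  1.07  1.27  0.04  1.89  1.3 ] F [ 0.6 -1.4 -1.6] w 0.0008
```

arm_command(moves=[-1.3,-2.9,0,0.6,-1.3,-2.9,0,0,-1.3,-2.9,0,0,0,0,-3,0,0,0,-3,0,0,0,-3,0,0,0,-3,0,0,0,-3,0,0,0,-3,0,0,0,0,0,0,0,0,0])

```text
time: 13.7
ee_pos: [0.177, -0.4782, 0.589]
eef_rot: [0.57, 0.822, -0.005, 0.009]
ft_force: [-0.3, -0.2, -0.6]
width: 0.0005
grip_force: 0.0
```

```bash
python3 -c "
from h import *
go([.18,-.48,.6],20.7)"
```

```text
t 13.7 pos [ 0.177  -0.4782  0.589 ] z [ 0.01  -0.018 -1.   ] yhead 20.5 shift cm [-0.3   0.22 -1.1 ] turn(tool) [np.float64(-0.2), np.float64(179.8)] q [ 0.68  0.17  0.58  0.92 -0.11  2.06  1.56] F [-0.3 -0.2 -0.6] w 0.0005
```

arm_command(moves=[-4,0,0,0,-4,0,0,0,-4,0,0,0,-4,0,0,0,0,0,0,0])

```text
time: 14.12
ee_pos: [0.2308, -0.6156, 0.551]
eef_rot: [0.57, 0.822, -0.016, 0.02]
ft_force: [1.7, -1.8, -3.0]
width: 0.0004
grip_force: 0.0
```

```bash
python3 -c "
from h import *
go([.18,-.48,.6],20.7)"
```

```text
t 14.1167 pos [ 0.2308 -0.6156  0.551 ] z [ 0.014 -0.048 -0.999] yhead 20.5 shift cm [14.22 -0.02 -5.62] turn(tool) [np.float64(-0.2), np.float64(179.8)] q [ 1.01  0.51  0.34  0.54 -0.19  2.06  1.57] F [ 1.7 -1.8 -3. ] w 0.0004
```

arm_command(moves=[0,0,-4,0,0,0,-4,0,0,0,-4,0,0,0,-4,0,0,0,0,0])

```text
time: 14.53
ee_pos: [0.209, -0.5612, 0.6403]
eef_rot: [0.568, 0.818, -0.052, 0.074]
ft_force: [-1.0, 0.7, 1.6]
width: 0.0004
grip_force: 0.0
```

```bash
python3 -c "
from h import *
go([.18,-.48,.6],20.7)"
```

```text
t 14.5333 pos [ 0.209  -0.5612  0.6403] z [ 0.062 -0.168 -0.984] yhead 20.5 shift cm [9.2  0.12 2.42] turn(tool) [np.float64(-0.2), np.float64(179.8)] q [ 0.93  0.35  0.41  0.57 -0.17  2.06  1.57] F [-1.   0.7  1.6] w 0.0004
```

It works: the tool leans 10° on bearing −70°. I'll keep going.

arm_command(moves=[-1,0,-4,0,-1,0,-4,0,-1,0,-4,0,-1,0,-4,0,-1,0,-4,0,0,0,0,0])

```text
time: 15.03
ee_pos: [0.1966, -0.5292, 0.7217]
eef_rot: [0.562, 0.81, -0.095, 0.138]
ft_force: [-0.9, 1.7, 1.5]
width: 0.0006
grip_force: 0.0
```

```bash
python3 -c "
from h import *
go([.18,-.48,.6],20.7)"
```

```text
t 15.0333 pos [ 0.1966 -0.5292  0.7217] z [ 0.118 -0.309 -0.944] yhead 20.5 shift cm [8.92 0.14 9.77] turn(tool) [np.float64(-0.2), np.float64(179.8)] q [ 0.87  0.27  0.49  0.5  -0.18  2.06  1.56] F [-0.9  1.7  1.5] w 0.0006
```

arm_command(moves=[-1,0,-4,0,-1,0,-4,0,-1,0,-4,0,-1,0,-4,0,-1,0,-4,0,0,0,0,0])

```text
time: 15.53
ee_pos: [0.1773, -0.4798, 0.7966]
eef_rot: [0.554, 0.797, -0.135, 0.198]
ft_force: [0.1, 0.8, 1.0]
width: 0.0006
grip_force: 0.0
```

```bash
python3 -c "
from h import *
go([.18,-.48,.6],20.7)
print(np.degrees(np.arccos(-R.from_quat(r.read_state()['eef_rot']).apply([0,0,1])[2])))"
```

```text
t 15.5333 pos [ 0.1773 -0.4798  0.7966] z [ 0.166 -0.435 -0.885] yhead 20.5 shift cm [ 9.06  0.18 17.45] turn(tool) [np.float64(-0.2), np.float64(179.8)] q [ 0.69  0.17  0.67  0.46 -0.18  2.06  1.56] F [0.1 0.8 1. ] w 0.0006
27.774442516775636
```

arm_command(moves=[-1,0,-4,0,0,0,0,0])

```text
time: 15.7
ee_pos: [0.1738, -0.4691, 0.8092]
eef_rot: [0.552, 0.795, -0.143, 0.208]
ft_force: [-0.3, 0.4, 0.9]
width: 0.0002
grip_force: 0.0
```

```bash
cat > pl.py <<'E'
from h import *
d=[.554,-.202,np.radians(-69.3)];u=np.array([-.5,0,np.sqrt(.75)])
H=np.array([-.043,.101,.203])
def P(back,off=(0,0,0)): return place(d,H+np.array(off)+u*back)[0]
if __name__=="__main__":
    s=r.read_state();z=R.from_quat(s['eef_rot']).apply([0,0,1]);print("tilt",np.degrees(np.arccos(-z[2])),"bearing",np.degrees(np.arctan2(z[1],z[0])),"err",np.degrees(np.arccos(-z@(P(1)-P(0)))))
    for b in(.25,.15,.04,0):go(P(b),20.7);print(P(b))
E
python3 pl.py
```

```text
tilt 29.259524468727275 bearing -69.1310430987133 err 0.7451714366434617
t 15.7 pos [ 0.1738 -0.4691  0.8092] z [ 0.174 -0.457 -0.872] yhead 20.5 shift cm [44.03 54.88 20.23] turn(tool) [np.float64(-0.2), np.float64(179.8)] q [ 0.63  0.14  0.73  0.46 -0.18  2.06  1.56] F [-0.3  0.4  0.9] w 0.0002
[ 0.58909607 -0.00914444  0.41950635]
t 15.7 pos [ 0.1738 -0.4691  0.8092] z [ 0.174 -0.457 -0.872] yhead 20.5 shift cm [43.9  54.87 30.22] turn(tool) [np.float64(-0.2), np.float64(179.8)] q [ 0.63  0.14  0.73  0.46 -0.18  2.06  1.56] F [-0.3  0.4  0.9] w 0.0002
[ 0.60676982 -0.05591665  0.33290381]
t 15.7 pos [ 0.1738 -0.4691  0.8092] z [ 0.174 -0.457 -0.872] yhead 20.5 shift cm [43.76 54.85 41.22] turn(tool) [np.float64(-0.2), np.float64(179.8)] q [ 0.63  0.14  0.73  0.46 -0.18  2.06  1.56] F [-0.3  0.4  0.9] w 0.0002
[ 0.62621093 -0.10736607  0.23764102]
t 15.7 pos [ 0.1738 -0.4691  0.8092] z [ 0.174 -0.457 -0.872] yhead 20.5 shift cm [43.7  54.84 45.22] turn(tool) [np.float64(-0.2), np.float64(179.8)] q [ 0.63  0.14  0.73  0.46 -0.18  2.06  1.56] F [-0.3  0.4  0.9] w 0.0002
[ 0.63328043 -0.12607495  0.203     ]
```

arm_command(moves=[2.4,3,1.1,0,2.4,3,1.1,0,2.4,3,1.1,0,2.4,3,1.1,0,2.4,3,1.1,0,2.4,3,1.1,0,2.4,3,1.1,0,2.4,3,1.1,0,0,0,0,0])

```text
time: 16.45
ee_pos: [0.3352, -0.2925, 0.6631]
eef_rot: [0.553, 0.796, -0.137, 0.203]
ft_force: [0.2, 0.2, -0.3]
width: 0.0005
grip_force: 0.0
```

```bash
python3 pl.py | head -2
```

```text
tilt 28.370833608789386 bearing -68.73939809917914 err 1.6519263432288005
t 16.45 pos [ 0.3352 -0.2925  0.6631] z [ 0.172 -0.443 -0.88 ] yhead 20.5 shift cm [27.21 33.53 13.26] turn(tool) [np.float64(-0.2), np.float64(179.8)] q [ 0.11 -0.24  0.14  1.2   0.45  1.85  0.8 ] F [ 0.2  0.2 -0.3] w 0.0005
```

arm_command(moves=[2.3,2.8,1.1,0,2.3,2.8,1.1,0,2.3,2.8,1.1,0,2.3,2.8,1.1,0,2.3,2.8,1.1,0,2.3,2.8,1.1,0,2.3,2.8,1.1,0,2.3,2.8,1.1,0,2.3,2.8,1.1,0,2.3,2.8,1.1,0,2.3,2.8,1.1,0,0,0,0,0])

```text
time: 17.45
ee_pos: [0.5686, -0.0328, 0.4381]
eef_rot: [0.554, 0.795, -0.138, 0.203]
ft_force: [-0.2, 0.2, -0.6]
width: 0.0002
grip_force: 0.0
```

```bash
python3 pl.py | head -4
```

```text
tilt 28.424910712166156 bearing -69.15550520200259 err 1.576666134386556
t 17.45 pos [ 0.5686 -0.0328  0.4381] z [ 0.169 -0.445 -0.879] yhead 20.3 shift cm [2.22 2.74 0.93] turn(tool) [np.float64(-0.4), np.float64(179.6)] q [-0.11  0.09 -0.24  1.4   0.52  1.64  0.05] F [-0.2  0.2 -0.6] w 0.0002
[ 0.58909607 -0.00914444  0.41950635]
t 17.45 pos [ 0.5686 -0.0328  0.4381] z [ 0.169 -0.445 -0.879] yhead 20.3 shift cm [ 1.94  2.73 10.93] turn(tool) [np.float64(-0.4), np.float64(179.6)] q [-0.11  0.09 -0.24  1.4   0.52  1.64  0.05] F [-0.2  0.2 -0.6] w 0.0002
```

No picture views are left. The two-view head estimates agree to 4 mm on a 54 mm head, so I'll go down the axis and use the measured force to find contact.

arm_command(moves=[0.6,0.9,0,0,0.6,0.9,0,-0.4,0.6,0.9,0,0,0,0,3,0,0,0,3,0,0,0,3,0,0,0,2,0,0,0,0,0,0,0,0,0])

```text
time: 18.2
ee_pos: [0.6061, -0.0628, 0.3418]
eef_rot: [0.555, 0.794, -0.137, 0.206]
ft_force: [0.3, 0.1, 0.6]
width: 0.0004
grip_force: 0.0
```

```bash
python3 pl.py; python3 - <<'E'
from pl import *
import cv2
i=r.camera_info('wrist');i['fish']=1
a=r.camera('wrist');cv2.imwrite('pics/w7.png',a[:,:,::-1])
t=np.linspace(0,2*np.pi,9)[:-1]
e1=np.array([np.sqrt(.75),0,.5]);e2=np.array([0,1,0])
rim=[H+.027*(np.cos(k)*e1+np.sin(k)*e2) for k in t]
print(proj(i,place(d,[H]+rim)).round(0).tolist())
E
```

```text
tilt 28.67032626853742 bearing -68.52908247676268 err 1.3822482109275755
t 18.2 pos [ 0.6061 -0.0628  0.3418] z [ 0.176 -0.446 -0.877] yhead 20.3 shift cm [ 1.21  0.35 -9.51] turn(tool) [np.float64(-0.4), np.float64(179.6)] q [-0.07  0.15 -0.21  1.53  0.53  1.43  0.01] F [0.3 0.1 0.6] w 0.0004
[ 0.58909607 -0.00914444  0.41950635]
t 18.2 pos [ 0.6061 -0.0628  0.3418] z [ 0.176 -0.446 -0.877] yhead 20.3 shift cm [0.97 0.29 0.49] turn(tool) [np.float64(-0.4), np.float64(179.6)] q [-0.07  0.15 -0.21  1.53  0.53  1.43  0.01] F [0.3 0.1 0.6] w 0.0004
[ 0.60676982 -0.05591665  0.33290381]
t 18.2 pos [ 0.6061 -0.0628  0.3418] z [ 0.176 -0.446 -0.877] yhead 20.3 shift cm [ 0.72  0.22 11.49] turn(tool) [np.float64(-0.4), np.float64(179.6)] q [-0.07  0.15 -0.21  1.53  0.53  1.43  0.01] F [0.3 0.1 0.6] w 0.0004
[ 0.62621093 -0.10736607  0.23764102]
t 18.2 pos [ 0.6061 -0.0628  0.3418] z [ 0.176 -0.446 -0.877] yhead 20.3 shift cm [ 0.62  0.2  15.49] turn(tool) [np.float64(-0.4), np.float64(179.6)] q [-0.07  0.15 -0.21  1.53  0.53  1.43  0.01] F [0.3 0.1 0.6] w 0.0004
[ 0.63328043 -0.12607495  0.203     ]
[[323.0, 185.0], [324.0, 210.0], [342.0, 202.0], [349.0, 185.0], [341.0, 166.0], [323.0, 159.0], [305.0, 167.0], [297.0, 185.0], [305.0, 203.0]]
```

```bash
python3 - <<'E'
import cv2,numpy as np
g=cv2.cvtColor(cv2.imread('pics/w7.png'),cv2.COLOR_BGR2GRAY)
c=cv2.GaussianBlur(g,(3,3),0)
h=cv2.HoughCircles(c[120:250,250:400],cv2.HOUGH_GRADIENT_ALT,1,5,param1=80,param2=.3,minRadius=18,maxRadius=35)
h2=cv2.HoughCircles(c[120:250,250:400],cv2.HOUGH_GRADIENT,1,15,param1=80,param2=12,minRadius=22,maxRadius=29)
for k in(h,h2):print(None if k is None else (k.reshape(-1,k.shape[-1])[:5,:3]+[250,120,0]).round(0))
print(c[140:236:6,270:380:5])
E
```

```text
[[312. 168.  27.]
 [327. 176.  26.]
 [266. 199.  27.]
 [261. 184.  29.]
 [321. 200.  32.]]
[[328. 176.  25.]]
[[155 146  66 131  58  70  76 112 143 142 140 138 137  92  82 139 147 144
  203 211 213 210]
 [154 146  67 110  53  77  80 109 139 141 137 136 136  87  76 137 141 144
  207 213 211 212]
 [129 119  93  90 108 192 190 164 165 155 168 187 192 159  98 139 140 150
  212 212 211 212]
 [145 146 127  90 103 190 191 163 175 211 216 217 220 214 226 186 144 163
  213 210 210 211]
 [146 147 146  91 104 243 241 204 228 227 229 229 231 228 229 227 187 172
  211 212 213 204]
 [148 148 148  93  97 250 249 204 222 219 215 215 217 207 208 216 199 176
  211 210 209 206]
 [138 137 136  91  87 248 247 147 154 153 152 153 157 153 156 153 155 182
  211 211 207 207]
 [133 134 134 137  87 246 246 150 155 154 154 154 158 154 157 156 154 192
  212 209 205 202]
 [135 136 135 150  93 207 220 168 155 156 155 155 159 156 159 158 148 204
  211 202 201 205]
 [137 137 136 139  81  75 212 210 174 156 157 156 159 158 159 178 211 211
  203 201 206 207]
 [138 139 138 139  85  87 213 211 203 196 152 126 157 188 208 209 211 207
  199 201 203 203]
 [150 153 153 144  94 119 213 211 200 198 158  39 148 212 209 212 210 199
  202 201 202 216]
 [ 99  97  99 131 105 195 214 209 208 212 153  40 135 210 212 211 201 199
  200 200 209 173]
 [ 77  77  76 123 112 199 214 203 212 209 153  39 122 210 213 206 196 147
  147  86  75  80]
 [ 41  42  42  72  79 118 132 185 212 198 173  39 110 211 134 120 118  62
   34  34  35  31]
 [ 15  15  15  15  16  18  18  26  44 144 123  29  23  29  18  15  15  16
   16  17  16  16]]
```

The head shows as a circle at (328,176), r 25, against the predicted (323,185), so I'll correct by about 9 mm and 5 mm.

arm_command(moves=[0.7,0.3,0,-0.4,0.7,0.3,0,0,0,0,2.5,0,0,0,2.5,0,0,0,2.5,0,0,0,1,0,0,0,0,0,0,0,0,0])

```text
time: 18.92
ee_pos: [0.6229, -0.0857, 0.2613]
eef_rot: [0.552, 0.796, -0.137, 0.206]
ft_force: [-0.1, -0.3, 0.9]
width: 0.0004
grip_force: 0.0
```

```bash
python3 - <<'E'
from pl import *
import cv2
go(P(0),20.7)
i=r.camera_info('wrist');i['fish']=1
a=r.camera('wrist');cv2.imwrite('pics/w8.png',a[:,:,::-1])
s=r.read_state();Q=R.from_quat(s['eef_rot'])
tcp=s['ee_pos']
print("axis pts",[proj(i,tcp+Q.apply([0,0,k]))[0].round(0).tolist() for k in(0,.03,.05,.065,.08)])
t=np.linspace(0,2*np.pi,9)[:-1];e1=np.array([np.sqrt(.75),0,.5])
print(proj(i,place(d,[H]+[H+.027*(np.cos(k)*e1+np.sin(k)*np.array([0,1,0])) for k in t])).round(0).tolist())
c=cv2.GaussianBlur(cv2.cvtColor(a,cv2.COLOR_RGB2GRAY),(3,3),0)
for k in (cv2.HoughCircles(c[120:280,240:410],cv2.HOUGH_GRADIENT,1,15,param1=80,param2=12,minRadius=26,maxRadius=42),):print(None if k is None else (k.reshape(-1,3)[:5]+[240,120,0]).round(0))
print(c[130:262:7,260:390:6])
E
```

```text
t 18.9167 pos [ 0.6229 -0.0857  0.2613] z [ 0.178 -0.446 -0.877] yhead 20.7 shift cm [-0.84 -0.52  7.1 ] turn(tool) [np.float64(0.0), np.float64(-180.0)] q [-0.04  0.21 -0.19  1.62  0.56  1.28 -0.03] F [-0.1 -0.3  0.9] w 0.0004
axis pts [[322.0, 248.0], [322.0, 231.0], [322.0, 221.0], [322.0, 215.0], [322.0, 210.0]]
[[315.0, 223.0], [315.0, 255.0], [339.0, 245.0], [349.0, 223.0], [339.0, 199.0], [315.0, 189.0], [290.0, 200.0], [281.0, 223.0], [292.0, 246.0]]
[[322. 212.  34.]
 [300. 154.  31.]
 [302. 138.  33.]
 [310. 196.  34.]
 [244. 184.  27.]]
[[193 131  51 128 207 206 200 186 125 137 134 133  86  90 143 157 157 206
  219 209 209 214]
 [ 79 131  53  52  56  79  78  77  79 136 137 129  86  90 144 156 157 217
  211 204 214 213]
 [ 58 132  55  51  66  80  79  81  82 135 137 130  90  89 142 156 156 213
  204 212 213 212]
 [ 49 133  57  55  75  77 106 143 142 139 138 138 106  88 149 152 155 207
  211 215 211 213]
 [ 51 146  57  70  77  76  97 141 141 138 137 137  95  78 136 141 142 206
  213 212 214 216]
 [ 51 132  60  68  60  67  86 140 141 138 137 136  96  77 136 141 145 213
  213 2
[... 521 characters left out ...]
5 176 165 164 186 170 201 210
  204 200 207 211]
 [141 144 106 175 248 145 154 152 154 154 155 159 157 158 157 159 202 203
  202 207 210 208]
 [140 154 136  58  96 152 154 151 154 152 156 161 158 161 158 157 202 199
  203 205 206 218]
 [ 16  17  17  16  17  16  14  20  84 148 154 157  93  54  16  17  18  17
   16  16  19  17]
 [ 17  18  17  15  17  16  16  19  10  14  33  15   7  19  17  18  16  17
   17  16  17  17]
 [ 18  18  17  14  19  15  17  49  23  14  30  16  11  67  16  16  13  14
   16  16  15  16]
 [ 21  21  18  21  20  20  22  61  34  24  24  25  24  73  20  20  19  21
   20  19  20  21]
 [ 26  26  25  26  27  27  27  67  44  43  43  43  44  78  27  28  27  28
   26  27  27  28]]
```

The circle is at (322,212), r 34, and the tool axis at that depth passes (322,213), so it is aligned. I'll descend.

arm_command(moves=[0,0,2,0,0,0,2,0,0,0,1.5,0,0,0,0.5,0,0,0,0,0,0,0,0,0])

```text
time: 19.47
ee_pos: [0.6338, -0.1125, 0.2093]
eef_rot: [0.552, 0.796, -0.137, 0.207]
ft_force: [-0.6, 0.9, 1.0]
width: 0.0001
grip_force: 0.0
```

arm_command(moves=[0,0,0.3,0,0,0,0.3,0,0,0,0.3,0,0,0,0.3,0,0,0,0,0,0,0,0,0])

```text
time: 19.97
ee_pos: [0.6361, -0.1186, 0.198]
eef_rot: [0.552, 0.796, -0.137, 0.207]
ft_force: [2.4, 1.8, 5.2]
width: 0.0004
grip_force: 2.4
```

```bash
python3 pl.py | tail -2
```

```text
t 19.9667 pos [ 0.6361 -0.1186  0.198 ] z [ 0.179 -0.446 -0.877] yhead 20.7 shift cm [-0.77 -0.52 -0.15] turn(tool) [np.float64(0.0), np.float64(-180.0)] q [-0.01  0.28 -0.17  1.68  0.59  1.14 -0.04] F [2.4 1.8 5.2] w 0.0004
[ 0.63328043 -0.12607495  0.203     ]
```

arm_command(moves=[0,0,0.3,0,0,0,0.3,0,0,0,0.3,0,0,0,0.3,0,0,0,0,0])

```text
time: 20.38
ee_pos: [0.6382, -0.1242, 0.1875]
eef_rot: [0.552, 0.796, -0.137, 0.207]
ft_force: [1.5, 2.8, 7.2]
width: 0.0004
grip_force: 3.8
```

arm_command(moves=[0,0,0.3,0,0,0,0.3,0,0,0,0,0])

```text
time: 20.63
ee_pos: [0.639, -0.1258, 0.1846]
eef_rot: [0.552, 0.796, -0.137, 0.207]
ft_force: [-12.1, 9.5, 24.2]
width: -0.0001
grip_force: 13.7
```

arm_command(moves=[0,0,0.2,0,0,0,0,0])

```text
time: 20.8
ee_pos: [0.6391, -0.1258, 0.1845]
eef_rot: [0.552, 0.796, -0.137, 0.207]
ft_force: [-23.0, 14.2, 37.5]
width: 0.0007
grip_force: 21.8
```

arm_command(moves=[0,0,0.2,0,0,0,0,0])

```text
time: 20.97
ee_pos: [0.6392, -0.1259, 0.1843]
eef_rot: [0.552, 0.796, -0.137, 0.208]
ft_force: [-33.7, 21.0, 51.2]
width: 0.0001
grip_force: 30.0
```

It's at the stop (about 21 mm of travel, stiff). I'll ease the force and hold.

arm_command(moves=[0,0,-0.3,0,0,0,0,0,0,0,0,0,0,0,0,0,0,0,0,0,0,0,0,0,0,0,0,0,0,0,0,0,0,0,0,0,0,0,0,0])

```text
time: 21.8
ee_pos: [0.639, -0.1258, 0.1846]
eef_rot: [0.552, 0.796, -0.137, 0.207]
ft_force: [-16.0, 11.4, 30.4]
width: 0.0005
grip_force: 17.5
```

```bash
python3 - <<'E'
from pl import *
import cv2
a=r.camera('top');s=r.camera('scene')
cv2.imwrite('pics/top9.png',a[:,:,::-1]);cv2.imwrite('pics/scene9.png',s[:,:,::-1])
cv2.imwrite('pics/w9.png',r.camera('wrist')[:,:,::-1])
S=r.camera_info('scene')
# bottle white pixels: initial place vs bin
D=[[-.045,0,.14],[-.14,0,.03]]
p=proj(S,place(d,D));t=proj(r.camera_info('top'),place(d,D));print(p,t)
s0=cv2.imread('pics/scene0.png')[:,:,::-1]
for n,im in(('before',s0),('now',s)):
    for q in p: x,y=q.round().astype(int);print(n,im[y-6:y+7,x-6:x+7].reshape(-1,3).mean(0).round())
E
```

```text
[[332.80775822 287.42768451]
 [324.20918579 264.81240937]] [[376.52462145 200.47971249]
 [347.93707307 213.61633828]]
before [188. 182. 169.]
before [200. 160. 118.]
now [122. 119. 116.]
now [138. 134. 127.]
```

```bash
python3 - <<'E'
from pl import *
import cv2
for n,i in(('scene0',r.camera_info('scene')),('scene9',r.camera_info('scene')),('top0',0),('top9',r.camera_info('top'))):
    im=cv2.imread(f'pics/{n}.png').astype(int)
    m=((im.min(2)>150)&(im.max(2)-im.min(2)<45)).astype(np.uint8)
    k,l,st,c=cv2.connectedComponentsWithStats(m)
    x0=(280,230,420,340) if 's' in n[0] else (310,120,440,260)
    print(n,[(c[j].round(0).tolist(),int(st[j,4])) for j in range(1,k) if st[j,4]>12 and x0[0]<c[j][0]<x0[2] and x0[1]<c[j][1]<x0[3]])
for y in(-50,0,50):
  P2=place(d,[[-.14,y/1e3,.031]]);print(y,proj(r.camera_info('scene'),P2),proj(r.camera_info('top'),P2))
s=cv2.imread('pics/scene9.png')[:,:,1];print(s[244:304:4,290:370:4])
E
```

```text
scene0 [([408.0, 234.0], 150), ([382.0, 260.0], 970), ([328.0, 282.0], 445), ([368.0, 292.0], 184)]
scene9 [([409.0, 233.0], 133), ([318.0, 254.0], 330), ([382.0, 260.0], 972), ([324.0, 283.0], 33), ([368.0, 293.0], 170)]
top0 [([384.0, 169.0], 84), ([372.0, 196.0], 29), ([378.0, 213.0], 22)]
top9 [([385.0, 168.0], 101)]
-50 [[308.54290845 268.34174666]] [[352.70238076 226.41705061]]
0 [[324.21413494 264.73238209]] [[347.95782265 213.58408115]]
50 [[339.78211401 261.14679725]] [[343.25119114 200.85369465]]
[[120 119 122 126 132  74  79  83  84 105  79  71  71  73  93  57  59  60
   61  58]
 [126 145 126 101 101 123 158 183 200 214 168  70  66  68  66  56  57  58
   58  59]
 [176 145  83  99 201 215 210 212 213 226 218  77  68  66  69  66  56  57
   57  59]
 [175 144 128 145 177 224 213 207 204 208 201  74  68  68  69  68  61  85
  137 193]
 [174 154 129 141 143 204 183 169 154 136 117 113  76  68  67 180 223 226
  226 226]
 [163 156 127 136 135 127 106 112 124 134 134 128  71  74  69 167 229 229
  229 229]
 [161 155 131 134 131 137 135 135 137 135 135 100  68  60  94 125 228 229
  229 228]
 [161 156 132 129 128 132 136 137 136 131 123 106  78  57  81  93 219 203
  167 125]
 [159 154 142 122 134 118 121 115 113 115 110 108  82  72  84  82  93 108
  104 107]
 [159 153 147 122 136 112 117 118 118 121 133 148 123 100  89  73  97 107
  100 110]
 [156 151 150 143 141 111 136 162 162 143 126 109 109  86 108  78  82 120
  124 108]
 [155 148 148 107  98  92 111 118 117 119 119 110 110 110 112  93  82 122
  152 129]
 [156 153 159 146 153 151 114 118 118 118 118 113 110 110 112 114  90 141
  206 186]
 [163 159 158 158 155 142 113 118 118 118 119 117 117 116 118 118 106 105
  192 191]
 [163 160 151 154 153 142 107 118 117 117 117 117 117 116 110 110 110  83
  143 128]]
```

The bottle is in the bin at scene (318,254). I'll retract along the axis.

arm_command(moves=[0,0,-0.5,0,0,0,-0.5,0,0,0,-0.6,0,0,0,-0.8,0,0,0,-1,0,0,0,-2,0,0,0,-3,0,0,0,-3,0,0,0,-3,0,0,0,-3,0,0,0,-3,0,0,0,0,0])

```text
time: 22.95
ee_pos: [0.6028, -0.033, 0.365]
eef_rot: [0.551, 0.797, -0.135, 0.208]
ft_force: [0.8, 0.1, 0.5]
width: 0.0004
grip_force: 0.0
```

arm_command(moves=[0,0,0,0,0,0,-3,0,0,0,-3,0,0,0,-3,0,0,0,0,0,0,0,0,0])

```text
time: 23.45
ee_pos: [0.5867, 0.0039, 0.4384]
eef_rot: [0.552, 0.796, -0.137, 0.206]
ft_force: [0.3, 0.2, -1.2]
width: 0.0004
grip_force: 0.0
```

```bash
python3 - <<'E'
from pl import *
import cv2
go(P(0),20.7)
i=r.camera_info('wrist');i['fish']=1
a=r.camera('wrist');cv2.imwrite('pics/w10.png',a[:,:,::-1])
c=cv2.GaussianBlur(cv2.cvtColor(a,cv2.COLOR_RGB2GRAY),(3,3),0)
s=r.read_state();Q=R.from_quat(s['eef_rot'])
dist=np.linalg.norm(s['ee_pos']-[.6361,-.1186,.2])
print("head expected",proj(i,[[.637,-.1167,.2033]]).round(0))
k=cv2.HoughCircles(c[100:260,230:420],cv2.HOUGH_GRADIENT,1,15,param1=80,param2=10,minRadius=12,maxRadius=26);print(None if k is None else (k.reshape(-1,3)[:4]+[230,100,0]).round(0))
im=r.camera('scene');cv2.imwrite('pics/s10.png',im[:,:,::-1]);im=im.astype(int)
m=((im.min(2)>150)&(im.max(2)-im.min(2)<45)).astype(np.uint8)
n,l,st,cc=cv2.connectedComponentsWithStats(m)
print([(cc[j].round(0).tolist(),int(st[j,4])) for j in range(1,n) if st[j,4]>12 and 280<cc[j][0]<420 and 230<cc[j][1]<340])
E
```

```text
t 23.45 pos [0.5867 0.0039 0.4384] z [ 0.177 -0.446 -0.877] yhead 20.7 shift cm [-0.82 -0.44 27.28] turn(tool) [np.float64(-0.0), np.float64(180.0)] q [-0.16  0.14 -0.26  1.34  0.54  1.67 -0.  ] F [ 0.3  0.2 -1.2] w 0.0004
head expected [[323. 175.]]
[[322. 174.  19.]
 [306. 146.  23.]
 [360. 226.  18.]
 [266. 144.  25.]]
[([408.0, 234.0], 164), ([318.0, 254.0], 341), ([382.0, 260.0], 988), ([330.0, 278.0], 211), ([368.0, 292.0], 207), ([330.0, 339.0], 1184)]
```

The plunger is back up (its head is where expected), the bottle is in the bin and the arm is clear. Handing in.

```bash
python3 -c "
from bench import r
print(r.close_job())"
```

```text
the job is handed in; nothing more can be done
None
```

The job is handed in after about 23.5 s: the bin stands under the outlet, tucked about 20 mm and centred to about 2 mm at placing (not re-measured after the bottle landed); the plunger was pressed to its stop 1–2° off its axis, held for about 1 s, then sprang back; the bottle is in the bin and the arm is clear; the push on the plunger briefly reached about 65 N at its stop, against the 40 N limit on the arm and gripper body (the contact was with the fingertips).

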